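Refit the battery-bay cover and lock its quarter-turn fastener

ROBOT

A 6-joint arm with a two-finger parallel gripper is mounted at the origin on the work surface. World frame = base frame: x ahead of the robot, y to its left, z up, the work surface at z = 0. Lengths are in m, angles in rad, forces in N, time in s.
With the tool pointing down it reaches from about 0.35 to 0.775 m from the base axis. Payload 7.3 kg.
Tool frame: the origin (TCP) lies midway between the tips of the shut fingers; the grasp point (between the pads) lies 19 mm behind it; z points along the fingers, y is the direction in which the jaws open and shut (so a half turn about z gives the same grasp; the last joint's range is limited). The gripper opens to 92 mm and grips with 3 to 60 N. Pads are 19 mm wide; open, the fingers measure 130 mm over their backs; the gripper's body (75 mm by 190 mm) begins 47 mm behind the grasp point.
Start: joints at [1.146, 0.342, 1.524, -0, 1.275, -0.146], TCP at [0.144, 0.505, 0.227] pointing down, gripper open.
Joint ranges: [-2.53, 2.53], [-0.77, 2.02], [0.04, 2.7], [-1, 4.14], [0.28, 2.66], [-3.11, 3.11]. Speed limits (rad/s): [2.57, 2.57, 3.14, 3.14, 3.14, 3.14].

INTERFACE

Orientations are given as a rotation vector (axis times angle).
In Python, from station import ctrl gives the robot as it stands. The module is installed in compiled form; this text tells all that it offers.
- The arm moves only by the shell command python3 -m handwheel 'ROWS' [OPENING] [FORCE]. ROWS is JSON, one flat list of numbers, 6 for each row, row after row: the shift along the tool's x, y, z in units of 50 mm (1.0 is 50 mm), then the turn, a rotation vector about the tool's x, y, z in units of 8 degrees (1.0 is 8 degrees). A call has 1 to 8 rows; each row is the pose to reach, as a shift and turn from the pose commanded when the call began, along the tool's axes at that moment; what a row does not reach only later rows make up. A row lasts 1/10 s, in which the tool goes at most 50 mm and 8.59 degrees, less where a joint would pass 70% of its speed; a pose out of reach is approached as far as the arm can. A call with a gripper value outside its range is refused whole. OPENING is the opening, from 0 (shut) to 1 (fully open), set as the call begins (- or left out, the last holds). The fingers move at their own pace and stop on an object; FORCE is the grip in N (left out, the last holds). Time passes only in rows, so rows that repeat a pose let the fingers close. It gives the time, the measured TCP pose, the force and the opening at its end, in the units of the state.
- ctrl.get_state(): the state, without advancing time (a new reading comes with each control period).
- ctrl.camera(name): name is "side" or "top" or "wrist"; returns a dict with "pixels" (480x640x3 uint8, red, green, blue), "fov_y" (degrees; the focal length in pixels is half the picture's height over the tangent of half this angle, whatever the lens; pixels are square), "cx", "cy" (the principal point, pixels), "T" (4x4, takes a point from camera to world coordinates). Camera axes: x right, y up, looking along -z (the intrinsics and any distortion apply to the point x, -y, -z); pixel columns grow to the right and rows downward; lengths in m; the calibration is good to about 2 mm. A picture is of the moment at which its call begins. There is no depth.
- ctrl.sign_off(): hands the job in, once; it reports no verdict.
The state is a dict: "t": time; "qpos": joint angles; "joint_velocities": joint speeds; "effort": joint torques, N m; "tcp_pos": TCP position; "orientation": TCP orientation; "wrist_force": force on the tool from outside, world axes, zero at the start; "ft_torque": the same for the moment, N m; "finger_gap": opening from 0.0 (shut) to 1.0 (fully open).
Only numpy, scipy, OpenCV 4.12 (cv2) and the standard library are available. Lean on these libraries where they do the work, as an engineer would, in place of code of your own. Each camera call takes 0.05 s, during which the arm holds its last target. There are 200 camera calls.

TASK

Put the loose grey cover back over the opening in the top of the grey instrument so that it lies flush with its skirt in the opening, then push in its black wing-head fastener and give it the quarter turn clockwise until it drops into its locked detent, and let go. Go by feel, without forcing the fastener or the case, and do not disturb the parts tray, screwdriver and jar on the bench.

Things in the scene. Friction and masses are not known exactly. Their poses are not given: they have to be found in the camera images.
- instrument: Grey half-rack instrument on four feet, fixed to the bench: 240 mm deep (x axis, front panel with knobs to -x), 215 mm wide (y), top face 74 mm above the bench. Origin: at bench level, straight below the middle of the opening in its top.
- opening (a point): Centre of the 83 x 63 mm battery-bay opening (83 along x) at the level of the instrument's top face, 74 mm above the bench; axes as the instrument's.
- receptacle_centre (a point): Centre of the upper face of the bright metal receptacle under the opening, 6.5 mm below the top face; axes are the INSTRUMENT's. The receptacle is 3.5 mm thick with a through slot 23 x 5.5 mm for the fastener's pin. It is clipped on and never quite square: its slot may lie up to 0.38 rad either way from the instrument's x axis. Look before covering it, or find it by feel.
- cover: Loose grey-painted cover, plate 105 x 85 x 3 mm (105 along x), 0.2 kg. Origin: centre of the plate's underside, z up. Its skirt, 7 mm deep, 81 x 61 mm at the plate and about 78 x 58 at its lower edge, fits the opening with 1 mm play each side, either way round. It starts on its skirt on the bench. Seated, the plate lies flat on the instrument's top. It can be carried by the wing.
- wing (a point): Middle of the black wing of the cover's captive fastener, on its axis: upright flat 36 mm long (x axis), 8 mm thick (y), 22 mm tall; with the fastener up, 15 to 37 mm above the plate's underside (this point 26 mm). Pinch it across the 8 mm from above with the finger tips 16 to 19 mm above the plate's underside, as the wing sinks up to 10.5 mm when pushed. Hub below: 14 mm across.
- pin (a point): Middle of the fastener's steel cross pin, 20 mm long and 4 mm thick, parallel to the wing; 4 mm below the plate's underside with the fastener up, so inside the skirt and 0.5 mm clear of the receptacle of a seated cover. The pin must go through the slot, then turn under the receptacle.
- fastener (a joint): How far the wing is pushed in, m: 0 up, at most 0.0105. Its spring pushes back with 3 N at 0 and 0.8 N more per mm. Off the slot it stops at 0.0005 (near it, a little deeper); over it, it sinks freely. Through the slot, it turns freely when held at 0.0099 or deeper; held less deep the pin rides a ramp over a crest (0.0098). In the detent it rests at 0.0080, clamping the cover. Needs 15 N at most.
- fastener_turn (a joint): Wing angle relative to the cover, rad, growing clockwise from above; 0 with the wing along the cover's x axis; light drag of 0.02 N m; range -0.6 to 2.2. The detent lies a quarter turn (1.57, with 0.12 of play either way) clockwise of wherever the slot is, with a firm stop just past it; the ramp takes up to 0.2 N m.
- parts_tray: Bystander: grey plastic parts tray 100 x 80 x 22 mm with one divider, loose on the bench; origin at the centre of its underside. Leave it alone.
- screwdriver: Bystander: screwdriver 190 mm long with a black handle, lying on the bench along its x axis; leave it alone.
- jar: Bystander: amber glass jar 48 mm across, 75 mm tall; origin at the centre of its underside. Leave it alone.
Mind the look-alikes: they are no part of the job. What is shaped like the cover but orange or purple is not meant.

How it is judged:
By the outcome, as a careful person would: the job done as asked, in the order asked, and still so for the second after the job is handed in, with the robot touching nothing.
It also fails if it takes over 64 s, if anything falls off the work surface, if the arm or the gripper's body presses on something with over 40 N, if the wrist force passes 120 N, or if a joint passes its speed limit or range.

## Working session

There is one attempt and no reset: what is moved stays moved. The work goes in short steps, Python scripts to look and compute and a shell command to move; the robot and the scene stay as the last step left them, time stands still between calls to the robot, and variables do not carry over. Pictures are saved under pics/ and viewed, about 8 in all and at most 12, crops included, and the job is handed in when it is done.

```bash
mkdir -p pics; python3 - <<'E'
from station import ctrl
import cv2,numpy as np
ims=[]
for n in("top","side","wrist"):
    c=ctrl.camera(n);im=c["pixels"][:,:,::-1].copy();cv2.imwrite(f"pics/{n}0.png",im);ims.append(im)
    print(n,{k:(np.round(v,4).tolist() if k=="T" else v) for k,v in c.items() if k!="pixels"})
s=ctrl.get_state();print(s)
E
```

```text
top {'fov_y': 55.59911712683363, 'cx': 322.7296363072478, 'cy': 242.39152097739114, 'T': [[-0.013, 0.9955, -0.0937, 0.3755], [-0.9999, -0.013, 0.0006, 0.0604], [-0.0006, 0.0937, 0.9956, 1.1886], [0.0, 0.0, 0.0, 1.0]]}
side {'fov_y': 51.91754967930564, 'cx': 324.64437974989477, 'cy': 244.34452133169643, 'T': [[-0.992, 0.0678, -0.1063, 0.3803], [-0.1258, -0.5867, 0.8, 0.8169], [-0.0081, 0.807, 0.5905, 0.6358], [0.0, 0.0, 0.0, 1.0]]}
wrist {'fov_y': 66.02005068249021, 'cx': 321.88630879176714, 'cy': 242.6733468538864, 'T': [[0.2747, -0.9269, -0.2557, 0.0742], [0.9615, 0.2643, 0.0747, 0.5235], [-0.0017, -0.2664, 0.9639, 0.384], [0.0, 0.0, 0.0, 1.0]]}
{'t': 0.15, 'qpos': array([ 1.14601980e+00,  3.42578683e-01,  1.52477776e+00,  2.28057311e-06,
        1.27542048e+00, -1.45959667e-01]), 'joint_velocities': array([ 2.53305967e-05,  4.11110893e-04, -1.86908620e-03, -1.62086979e-03,
       -2.88552413e-04,  8.84985386e-04]), 'effort': array([ 1.05901527e-03, -4.31473160e+01, -2.44350547e+01,  7.16317794e-02,
        5.38427895e-02, -9.96683730e-05]), 'tcp_pos': array([0.14432114, 0.50445879, 0.22620323]), 'orientation': array([-4.36501612e-01, -3.11078122e+00,  1.78386240e-03]), 'wrist_force': array([-0.56936663, -0.09823406, -0.22783531]), 'ft_torque': array([0.05197742, 0.02117716, 0.00975167]), 'finger_gap': 1.0016630906524577}
```

View pics/top0.png

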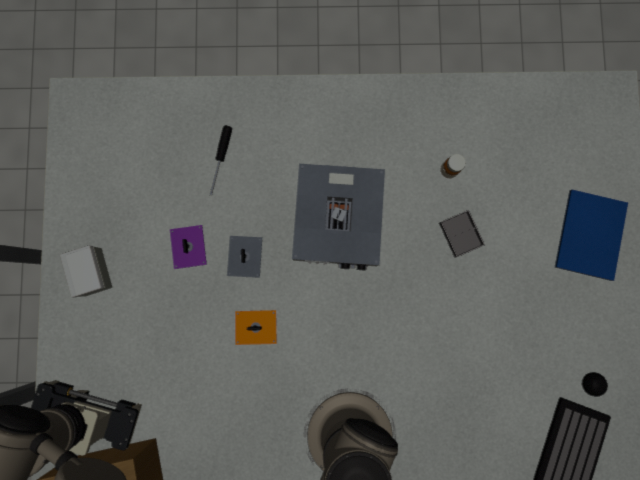

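View pics/side0.png

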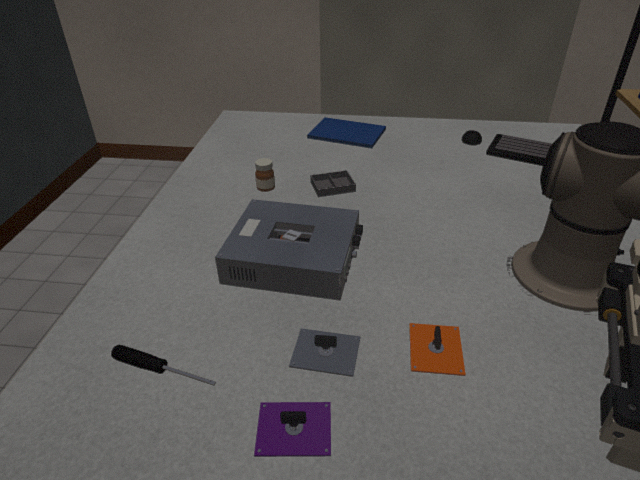

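Top view: the grey cover is at (245,256). It could be confused with the purple plate (188,246), the orange plate (256,327), the parts tray (462,233) or the white box (85,270). The grey plate with the black wing is the match. The instrument opening is at (340,214). Next I'll measure both and check the choice in a close crop.

```bash
cat > h.py <<'E'
import numpy as np,cv2
from station import ctrl
from scipy.spatial.transform import Rotation as R
def ray(c,u,v,z):
    f=240/np.tan(np.radians(c["fov_y"]/2));T=c["T"]
    d=T[:3,:3]@np.array([(u-c["cx"])/f,-(v-c["cy"])/f,-1]);o=T[:3,3]
    return o+d*(z-o[2])/d[2]
def rect(c,mask,z):
    """largest contour -> centre, long-axis angle, sides in world plane z"""
    k=max(cv2.findContours(mask,cv2.RETR_EXTERNAL,cv2.CHAIN_APPROX_NONE)[0],key=cv2.contourArea)
    P=np.array([ray(c,*p[0],z)[:2] for p in k])
    (x,y),(w,h),a=cv2.minAreaRect((P*1000).astype(np.float32))
    if w<h:w,h,a=h,w,a+90
    return x/1000,y/1000,w,h,(a+90)%180-90,k
def todelta(p,yaw):
    """tool-frame shift (50mm units) and z turn (8deg units) to reach TCP p, tool down, tool y along world angle yaw (deg)"""
    s=ctrl.get_state();r=R.from_rotvec(s["orientation"]);M=r.as_matrix()
    y=np.array([np.cos(np.radians(yaw)),np.sin(np.radians(yaw)),0])
    if y@M[:,1]<0:y=-y
    z=np.array([0,0,-1.]);G=np.c_[np.cross(y,z),y,z]
    sh=M.T@(np.array(p)-s["tcp_pos"])/0.05; rv=np.degrees(R.from_matrix(M.T@G).as_rotvec())/8
    return np.round(sh,3),np.round(rv,3)
E
python3 - <<'E'
from h import *
c=ctrl.camera("top");im=c["pixels"][:,:,::-1].copy()
hsv=cv2.cvtColor(im,cv2.COLOR_BGR2HSV)
for u,v in((235,265),(310,240),(120,250),(340,175)):print(im[v,u],hsv[v,u])
b=cv2.bilateralFilter(im,5,30,3)
g=cv2.cvtColor(b,cv2.COLOR_BGR2GRAY)
for name,(x0,y0,x1,y1),z in(("cover",(215,225,275,290),.010),("instr",(285,155,395,275),.074)):
    m=np.zeros_like(g);m[y0:y1,x0:x1]=(g[y0:y1,x0:x1]<102)*255
    print(name,np.round(rect(c,m,z)[:5],4))
cv2.imwrite("pics/crop1.png",np.hstack([cv2.resize(im[220:300,200:280],(400,400),interpolation=2),cv2.resize(im[180:260,300:380],(400,400),interpolation=2)]))
E
```

```text
[69 64 60] [107  33  69]
[75 69 65] [108  34  75]
[105 108 106] [ 50   7 108]
[118 124 122] [ 40  12 124]
cover [  0.4539   0.2624 108.5314  89.0574  -3.9125]
instr [ 5.449000e-01  2.070000e-02  2.581263e+02  2.169502e+02 -4.875000e+00]
```

View pics/crop1.png

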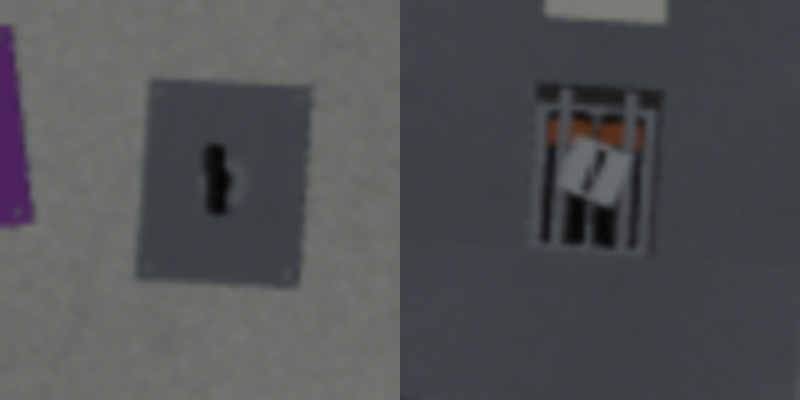

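The crop confirms it: a grey plate with a black wing, and in the opening a bright receptacle whose slot is visibly tilted. Next I'll work out the hover moves for close wrist views.

```bash
python3 - <<'E'
from h import *
print(todelta((.454,.262,.20),86),todelta((.454,.262,.20),86))
print(R.from_rotvec(ctrl.get_state()["orientation"]).as_matrix().round(3))
E
```

```text
(array([-7.288, -2.959,  0.528]), array([-6.000e-03, -1.000e-03, -1.497e+00])) (array([-7.288, -2.959,  0.528]), array([-6.000e-03, -1.000e-03, -1.497e+00]))
[[-0.961  0.275 -0.   ]
 [ 0.275  0.961 -0.001]
 [ 0.    -0.001 -1.   ]]
```

```bash
python3 -m handwheel '[-1,-0.4,0.1,0,0,-0.3, -2,-0.8,0.2,0,0,-0.6, -3,-1.2,0.3,0,0,-0.9, -4,-1.6,0.4,0,0,-1.2, -5,-2,0.5,0,0,-1.5, -6,-2.4,0.5,0,0,-1.5, -6.8,-2.7,0.5,0,0,-1.5, -7.3,-2.95,0.53,0,0,-1.5]' 1 && python3 -m handwheel '[0,0,0,0,0,0, 0,0,0,0,0,0, 0,0,0,0,0,0]' && python3 - <<'E'
from h import *
c=ctrl.camera("wrist");np.save("c1.npy",c,allow_pickle=True);im=c["pixels"][:,:,::-1].copy();cv2.imwrite("pics/w1.png",im)
print(todelta((.545,.02,.22),86))
E
```

```text
t: 1.0
tcp_pos: [0.4566, 0.2608, 0.2002]
orientation: [0.11, 3.139, 0.0]
wrist_force: [-0.3, 1.1, 0.3]
finger_gap: 0.997
t: 1.3
tcp_pos: [0.4539, 0.2631, 0.2001]
orientation: [-0.108, -3.139, -0.0]
wrist_force: [0.5, -0.3, -0.1]
finger_gap: 0.998
(array([-2.151, -4.732, -0.397]), array([ 0.001, -0.003,  0.014]))
```

View pics/w1.png

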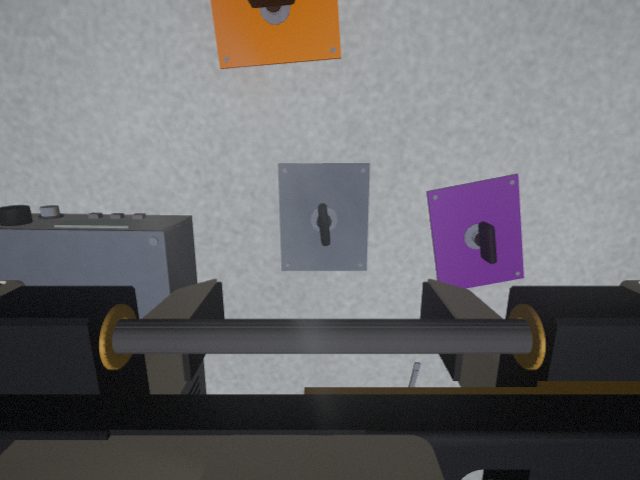

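The wrist view shows the grey cover at (324,217), with its wing at (323,224) turned slightly from the cover's long axis. I'll measure both and then move on to look into the opening.

```bash
python3 - <<'E'
from h import *
c=np.load("c1.npy",allow_pickle=True).item();im=c["pixels"][:,:,::-1].copy()
g=cv2.cvtColor(cv2.GaussianBlur(im,(3,3),0),cv2.COLOR_BGR2GRAY)
print(g[180,290],g[180,260],g[230,323])
m=np.zeros_like(g);m[150:285,262:390]=(g[150:285,262:390]<(int(g[180,290])+int(g[180,260]))//2)*255
m=cv2.morphologyEx(m,cv2.MORPH_OPEN,np.ones((5,5)))
print("cover",np.round(rect(c,m,.010)[:5],4))
w=np.zeros_like(g);w[195:255,300:345]=(g[195:255,300:345]<55)*255
w=cv2.morphologyEx(w,cv2.MORPH_OPEN,np.ones((3,3)))
r=rect(c,w,.044);print("wing@top",np.round(r[:5],4),"pix",r[5].reshape(-1,2).min(0),r[5].reshape(-1,2).max(0))
print("@22",np.round(rect(c,w,.022)[:5],4))
cv2.imwrite("pics/wing.png",cv2.resize(np.hstack([im[180:260,280:370],cv2.cvtColor(w,8)[180:260,280:370]]),None,fx=4,fy=4,interpolation=2))
E
python3 -m handwheel '[-0.3,-0.7,-0.4,0,0,0, -0.6,-1.4,-0.4,0,0,0, -0.9,-2.1,-0.4,0,0,0, -1.2,-2.8,-0.4,0,0,0, -1.5,-3.5,-0.4,0,0,0, -1.8,-4.1,-0.4,0,0,0, -2,-4.5,-0.4,0,0,0, -2.15,-4.7,-0.4,0,0,0]' && python3 -m handwheel '[0,0,0,0,0,0, 0,0,0,0,0,0, 0,0,0,0,0,0]' && python3 - <<'E'
from h import *
c=ctrl.camera("wrist");np.save("c2.npy",c,allow_pickle=True);im=c["pixels"][:,:,::-1].copy();cv2.imwrite("pics/w2.png",im)
a=cv2.imread("pics/wing.png");b=cv2.resize(im[100:330,180:460],(800,657))[:280] if 0 else cv2.resize(im[120:300,220:420],(400,360))
o=np.zeros((max(a.shape[0],360)+0,800,3),np.uint8);o[:360,:400]=b;a=cv2.resize(a,(400,178));o=o[:360];o[:178,400:]=a;cv2.imwrite("pics/v4.png",o)
E
```

```text
112 165 51
cover [  0.4531   0.2638 104.5069  85.1596  -3.8997]
wing@top [ 0.4571  0.2636 24.2476  6.3036  6.3565] pix [319 218] [328 244]
@22 [ 0.4624  0.2633 25.9463  6.7453  6.3566]
t: 2.15
tcp_pos: [0.5459, 0.0203, 0.2204]
orientation: [0.109, 3.139, 0.0]
wrist_force: [-0.5, -0.7, -0.2]
finger_gap: 1.002
t: 2.45
tcp_pos: [0.5453, 0.0221, 0.2203]
orientation: [-0.106, -3.14, -0.001]
wrist_force: [-1.1, -0.3, -0.5]
finger_gap: 1.003
```

View pics/w2.png

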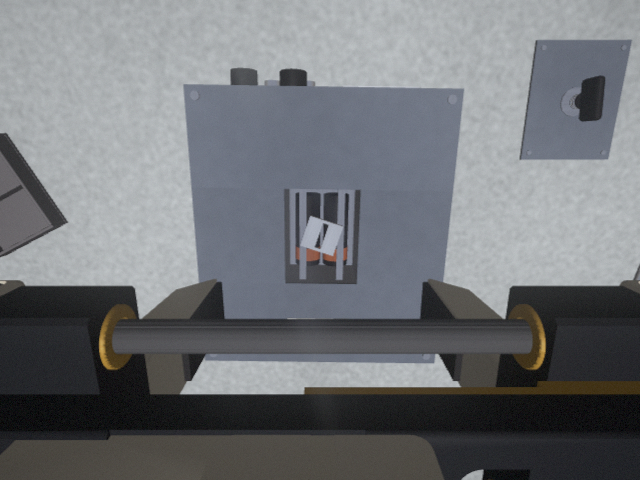

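View pics/v4.png

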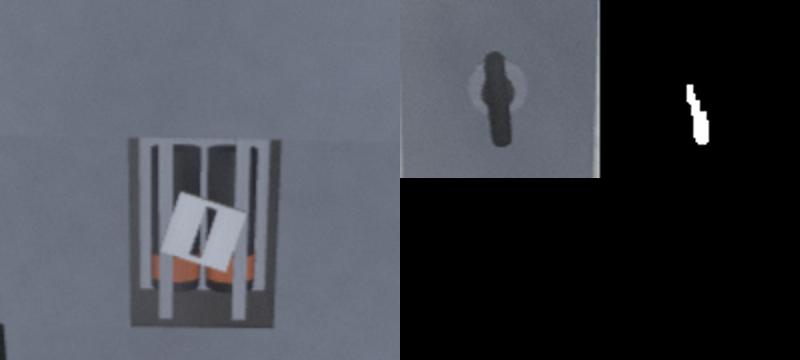

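Wrist view: the opening spans columns 284–359 and rows 189–284. The bright receptacle is at (322,236) with its slot tilted. The inset shows the wing turned slightly in the cover. Measuring all of these now.

```bash
python3 - <<'E'
from h import *
c=np.load("c1.npy",allow_pickle=True).item();im=c["pixels"][:,:,::-1].copy()
g=cv2.cvtColor(im,cv2.COLOR_BGR2GRAY)
w=np.zeros_like(g);w[195:255,300:345]=(g[195:255,300:345]<80)*255
for z in(.044,.033,.022):
    r=rect(c,w,z);print("wing",z,np.round(r[:5],4))
# per-row mid of the wing
for v in(206,210,232,236,240):
    u=np.nonzero(w[v])[0];print(v,u.min(),u.max(),np.round(ray(c,u.mean(),v,.044)[:2],4),end=";")
print()
c=np.load("c2.npy",allow_pickle=True).item();im=c["pixels"][:,:,::-1].copy()
g=cv2.cvtColor(im,cv2.COLOR_BGR2GRAY);hsv=cv2.cvtColor(im,cv2.COLOR_BGR2HSV)
print("top/rim/recept/bar",g[160,320],g[280,320],g[225,312],g[250,292],hsv[225,312],hsv[250,292],hsv[160,320])
# opening edges by column/row gradients
gs=cv2.GaussianBlur(g,(3,3),0).astype(float)
def edge(p,q):  # strongest drop location along segment at subpixel
    n=60;t=np.linspace(0,1,n);P=np.outer(1-t,p)+np.outer(t,q)
    v=cv2.remap(gs.astype(np.float32),P[:,0].astype(np.float32).reshape(-1,1),P[:,1].astype(np.float32).reshape(-1,1),1).ravel()
    i=np.argmax(np.abs(np.gradient(v)));return P[i]
for nm,segs in {"L":[((276,v),(292,v)) for v in(200,215,230,245,260,275)],"R":[((368,v),(351,v)) for v in(200,215,230,245,260,275)],
 "near":[((u,182),(u,195)) for u in(289,296,304,318,330,345,356)],"far":[((u,292),(u,276)) for u in(290,300,315,330,345,353)]}.items():
    Q=np.array([ray(c,*edge(*s),.074)[:2] for s in segs]);a=np.polyfit(Q[:,0],Q[:,1],1) if nm in"LR" else np.polyfit(Q[:,1],Q[:,0],1)
    print(nm,Q.mean(0).round(4),"slope deg",np.degrees(a[0]).round(2),Q.std(0).round(4))
m=np.zeros_like(g);m[212:262,298:348]=(g[212:262,298:348]>165)*255
m=cv2.morphologyEx(m,cv2.MORPH_OPEN,np.ones((5,5)))
print("recept",np.round(rect(c,m,.0675)[:5],4))
k=(g[205:270,290:355]);cv2.imwrite("pics/rec.png",cv2.resize(np.hstack([k,m[205:270,290:355]]),None,fx=6,fy=6,interpolation=0))
E
```

```text
wing 0.044 [ 0.4511  0.2637 37.3732 11.3047 -4.1075]
wing 0.033 [ 0.4536  0.2636 38.6823 11.7007 -4.1079]
wing 0.022 [ 0.456   0.2635 39.9915 12.0967 -4.108 ]
206 318 326 [0.435  0.2635];210 318 326 [0.4385 0.2633];232 320 329 [0.4581 0.2641];236 320 329 [0.4617 0.2639];240 321 329 [0.4653 0.2641];
top/rim/recept/bar 113 70 178 135 [111  23 190] [113  34 150] [110  42 127]
L [ 0.5503 -0.0075] slope deg -8.05 [0.0224 0.0034]
R [0.554  0.0478] slope deg -1.79 [0.0225 0.0015]
near [0.5122 0.0216] slope deg 4.97 [0.0023 0.0191]
far [0.5927 0.0183] slope deg 6.6 [0.0027 0.0199]
recept [ 5.48500e-01  1.20000e-02  2.71306e+01  1.11507e+01 -2.39203e+01]
```

View pics/rec.png

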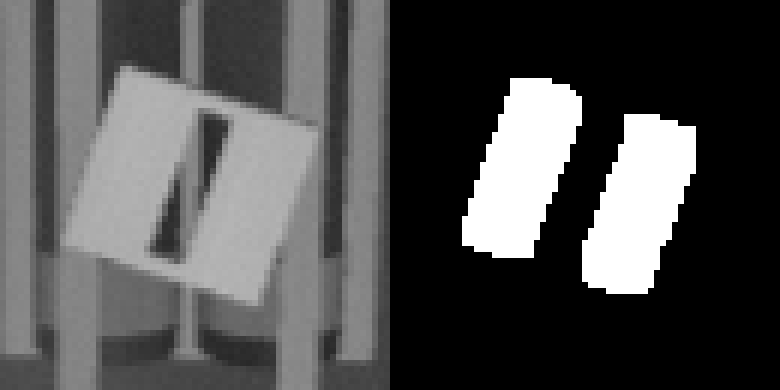

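```bash
python3 - <<'E'
from h import *
c=np.load("c2.npy",allow_pickle=True).item();im=c["pixels"][:,:,::-1].copy()
g=cv2.cvtColor(cv2.GaussianBlur(im,(3,3),0),cv2.COLOR_BGR2GRAY)
print(g[230,274:296],g[230,348:370],g[180:196,310],g[274:292,310])
# plate of receptacle
m=np.zeros_like(g);m[208:262,296:350]=(cv2.cvtColor(im,6)[208:262,296:350]>158)*255
m=cv2.morphologyEx(m,cv2.MORPH_OPEN,np.ones((3,3)))
n,l,st,ce=cv2.connectedComponentsWithStats(m);print(st[1:,4])
ks=[k for k in cv2.findContours(m,cv2.RETR_EXTERNAL,cv2.CHAIN_APPROX_NONE)[0] if len(k)>40]
P=np.array([ray(c,*p[0],.0675)[:2] for k in ks for p in k])*1000
print("recept",cv2.minAreaRect(P.astype(np.float32)))
# slot: bars of plate each -> long axis
for k in ks:
    Q=np.array([ray(c,*p[0],.0675)[:2] for p in k])*1000;print(cv2.minAreaRect(Q.astype(np.float32)))
# outer edges of instrument top
ms=np.zeros_like(g);ms[70:280,170:480]=(g[70:280,170:480]<142)*255
for v in(110,150,190,220,250,270):
    u=np.nonzero(ms[v,180:470])[0]+180;print(v,ray(c,u.min(),v,.074)[:2].round(4),ray(c,u.max(),v,.074)[:2].round(4))
E
```

```text
[114 113 114 114 113 113 112 112 112 108  96  85  80  78  81  96 116 129
 133 134 126 100] [112 130 134 131 123 101  77  68  66  66  76  97 112 115 115 114 113 114
 114 114 113 113] [113 113 114 113 113 113 113 113 116 125 131 117  82  57  51  53] [ 77  78  77  76  75  75  75  74  76  88 103 110 111 110 109 109 109 110]
[409 405]
recept ((552.166259765625, 20.148040771484375), (29.489540100097656, 27.435453414916992), 67.37896728515625)
((555.493408203125, 28.19965171813965), (12.058133125305176, 27.436304092407227), 67.7187271118164)
((548.54296875, 12.00273323059082), (11.699618339538574, 27.08426856994629), 66.95906066894531)
110 [ 0.4425 -0.0777] [0.4568 0.1355]
150 [ 0.4726 -0.0803] [0.4869 0.1325]
190 [ 0.5044 -0.083 ] [0.5187 0.1302]
220 [ 0.5294 -0.0854] [0.5438 0.1283]
250 [ 0.5557 -0.087 ] [0.5699 0.1255]
270 [ 0.5738 -0.089 ] [0.5881 0.1242]
```

```bash
python3 - <<'E'
from h import *
c=np.load("c2.npy",allow_pickle=True).item();im=c["pixels"][:,:,::-1].copy()
L=ray(c,284.3,230,.074);Rr=ray(c,358.7,230,.074);N=ray(c,310,188.5,.074);F=ray(c,310,283.7,.074)
a=np.radians(-4.92);X=np.array([np.cos(a),np.sin(a)]);Y=np.array([-X[1],X[0]])
print(L,Rr,N,F)
x0=(N[:2]@X+F[:2]@X)/2;y0=(L[:2]@Y+Rr[:2]@Y)/2
print("opening",x0*X+y0*Y,"size",(F-N)[:2]@X,(Rr-L)[:2]@Y)
# from instrument outline
y1=(np.array([.5294,-.0854])@Y+np.array([.5438,.1283])@Y)/2;print("y0,y1",y0,y1,"recept off",(np.array([.5522,.0201])@X-x0),(np.array([.5522,.0201])@Y-y0))
print("grasp wing",todelta((.4531,.2638,.12),91.0))
E
```

```text
[ 0.54309381 -0.01052868  0.074     ] [0.54731059 0.05228337 0.074     ] [0.50963706 0.01381321 0.074     ] [0.59304534 0.00749511 0.074     ]
opening [0.5521696  0.02027758] size 0.08364282716852474 0.0629422650915246
y0,y1 0.06755953045467802 0.06739230808195328 recept off 4.551541900199574e-05 -0.00017431874336601427
grasp wing (array([2.166, 4.7  , 2.008]), array([ 0.002, -0.001, -0.609]))
```

Opening centre is (0.5522, 0.0203) with yaw −4.9°, and the size checks at 83.6 x 62.9 mm. The slot yaw is −22.6° and its centre coincides with the opening's. The cover is at (0.4531, 0.2638) with yaw −3.9°, and the wing is near +1°. Moving to the wing.

```bash
python3 -m handwheel '[0.3,0.7,0,0,0,-0.3, 0.6,1.4,0,0,0,-0.6, 0.9,2.1,0,0,0,-0.6, 1.3,2.8,0.3,0,0,-0.6, 1.6,3.5,0.7,0,0,-0.6, 1.9,4.1,1.2,0,0,-0.6, 2.1,4.5,1.6,0,0,-0.6, 2.17,4.7,2,0,0,-0.6]' 0.4 && python3 -m handwheel '[0,0,0,0,0,0, 0,0,0,0,0,0, 0,0,0,0,0,0]' && python3 - <<'E'
from h import *
print(todelta((.4531,.2638,.0245),91.0),ctrl.get_state()["qpos"].round(3))
E
```

```text
t: 3.3
tcp_pos: [0.4519, 0.2651, 0.1196]
orientation: [0.028, -3.141, -0.001]
wrist_force: [0.7, -1.6, 0.3]
finger_gap: 0.408
t: 3.6
tcp_pos: [0.4546, 0.2625, 0.1215]
orientation: [-0.022, 3.139, 0.001]
wrist_force: [0.6, 0.5, -1.1]
finger_gap: 0.401
(array([0.034, 0.026, 1.939]), array([ 0.005,  0.015, -0.024])) [ 0.378  0.45   1.674 -0.     1.015 -1.207]
```

```bash
python3 -m handwheel '[0.02,0.02,0.4,0,0,0, 0.02,0.02,0.8,0,0,0, 0.02,0.02,1.2,0,0,0, 0.02,0.02,1.5,0,0,0, 0.02,0.02,1.75,0,0,0, 0.02,0.02,1.92,0,0,0, 0.02,0.02,1.92,0,0,0]' && python3 -m handwheel '[0,0,0,0,0,0, 0,0,0,0,0,0]' && python3 - <<'E'
from h import *
print(todelta((.4531,.2638,.0245),91.0))
c=ctrl.camera("wrist");im=c["pixels"][:,:,::-1].copy();cv2.imwrite("pics/w3.png",im[130:450,120:520])
E
```

```text
t: 4.3
tcp_pos: [0.4527, 0.2631, 0.0237]
orientation: [0.022, -3.141, 0.0]
wrist_force: [0.4, -0.8, 0.0]
finger_gap: 0.399
t: 4.5
tcp_pos: [0.4533, 0.2638, 0.025]
orientation: [-0.023, 3.14, 0.001]
wrist_force: [0.4, -1.0, -0.0]
finger_gap: 0.402
(array([0.005, 0.001, 0.01 ]), array([ 0.004,  0.01 , -0.022]))
```

View pics/w3.png

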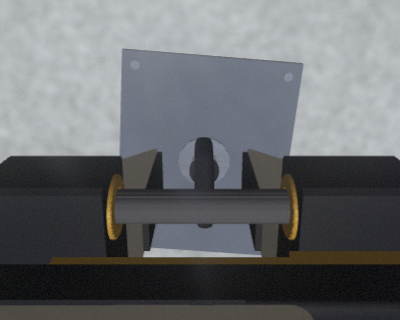

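The wing at crop (205,180) stands centred between the open fingers. Closing on it.

```bash
python3 -m handwheel '[0,0,0,0,0,0, 0,0,0,0,0,0, 0,0,0,0,0,0, 0,0,0,0,0,0, 0,0,0,0,0,0, 0,0,0,0,0,0]' 0 30 && python3 -m handwheel '[0,0,-0.1,0,0,0, 0,0,-0.3,0,0,0, 0,0,-0.6,0,0,0, 0,0,-1,0,0,0, 0,0,-1.5,0,0,0, 0,0,-2,0,0,0, 0,0,-2.4,0,0,0, 0,0,-2.6,0,0,0]' && python3 -m handwheel '[0,0,0,0,0,0, 0,0,0,0,0,0, 0,0,0,0,0,0]' && python3 - <<'E'
from h import *
print(ctrl.get_state()["wrist_force"])
c=ctrl.camera("wrist");im=c["pixels"][:,:,::-1].copy();cv2.imwrite("pics/w4.png",im[130:450,120:520])
d=ctrl.camera("top");np.save("c4.npy",c,allow_pickle=True)
print(todelta((.5522,.0203,.16),90.0))
E
```

```text
t: 5.15
tcp_pos: [0.4528, 0.2637, 0.0243]
orientation: [-0.023, 3.141, 0.0]
wrist_force: [0.5, 0.2, 1.6]
finger_gap: 0.087
t: 5.95
tcp_pos: [0.4534, 0.2638, 0.1567]
orientation: [-0.023, 3.138, 0.002]
wrist_force: [-0.2, 0.8, -1.5]
finger_gap: 0.083
t: 6.25
tcp_pos: [0.4521, 0.2633, 0.1531]
orientation: [0.023, -3.139, 0.001]
wrist_force: [-0.5, -0.0, -1.8]
finger_gap: 0.08
[-0.45491306 -0.02669947 -1.78254144]
(array([-1.929, -4.889, -0.137]), array([-0.005, -0.014,  0.103]))
```

View pics/w4.png

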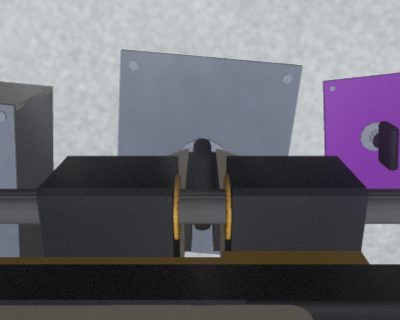

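The cover hangs from the wing (weight −1.8 N), with its near corners at crop (122,50) and (302,66). Measuring its pose in the hand.

```bash
cat > hand.py <<'E'
from h import *
c=ctrl.camera("wrist");s=ctrl.get_state()
g=cv2.cvtColor(cv2.GaussianBlur(c["pixels"],(3,3),0),cv2.COLOR_RGB2GRAY).astype(float)
z=s["tcp_pos"][2]-.0145
def pts(P):return np.array([ray(c,u,v,z)[:2] for u,v in P])
N=pts([(u,165+np.argmin(np.diff(g[165:215,u]))+.5) for u in range(260,405,6)])
rows=range(210,250,4)
L=pts([(225+np.argmin(np.diff(g[v,225:258]))+.5,v) for v in rows]);Rr=pts([(395+np.argmax(np.diff(g[v,395:430]))+.5,v) for v in rows])
f=lambda A,i:np.polyfit(A[:,i],A[:,1-i],1)
n=f(N,1);l=f(L,0);r=f(Rr,0)
print("yaw near,L,R",np.degrees([-n[0],l[0],r[0]]).round(2))
a=-np.arctan(n[0]);X=np.array([np.cos(a),np.sin(a)]);Y=np.array([-X[1],X[0]])
x=np.median(N@X)+.0525;y=(np.median(L@Y)+np.median(Rr@Y))/2;C=x*X+y*Y
print("width",np.median(Rr@Y)-np.median(L@Y),"cover",C.round(4),"tcp",s["tcp_pos"].round(4),"off",(C-s["tcp_pos"][:2]).round(4))
E
python3 hand.py
```

```text
yaw near,L,R [-4.15 -4.31 -3.87]
width 0.08486510192464858 cover [0.4522 0.2625] tcp [0.4524 0.2634 0.1533] off [-0.0002 -0.0009]
```

```bash
python3 -m handwheel '[-0.2,-0.6,-0.1,0,0,0.1, -0.5,-1.3,-0.1,0,0,0.1, -0.8,-2,-0.1,0,0,0.1, -1.1,-2.7,-0.1,0,0,0.1, -1.4,-3.4,-0.1,0,0,0.1, -1.65,-4.1,-0.1,0,0,0.1, -1.85,-4.6,-0.1,0,0,0.1, -1.93,-4.88,-0.1,0,0,0.1]' && python3 -m handwheel '[0,0,0,0,0,0, 0,0,0,0,0,0, 0,0,0,0,0,0, 0,0,0,0,0,0]' && python3 hand.py && python3 - <<'E'
from h import *
print(todelta((.5522,.0206,.0915),90.0))
E
```

```text
t: 7.2
tcp_pos: [0.5534, 0.0189, 0.1586]
orientation: [-0.003, -3.141, 0.0]
wrist_force: [-0.7, 0.3, -2.6]
finger_gap: 0.085
t: 7.6
tcp_pos: [0.5524, 0.0222, 0.1593]
orientation: [0.003, -3.141, -0.0]
wrist_force: [-0.8, -0.2, -3.0]
finger_gap: 0.088
yaw near,L,R [ -4.84 -11.25 -10.34]
width 0.08145732847647694 cover [0.5517 0.0152] tcp [0.5525 0.022  0.1593] off [-0.0008 -0.0068]
(array([ 0.006, -0.029,  1.356]), array([ 0.001, -0.   ,  0.014]))
```

```bash
python3 -m handwheel '[0,-0.03,0.3,0,0,0, 0,-0.03,0.7,0,0,0, 0,-0.03,1,0,0,0, 0,-0.03,1.15,0,0,0, 0,-0.03,1.2,0,0,0, 0,-0.03,1.2,0,0,0, 0,-0.03,1.2,0,0,0]' && python3 - <<'E'
from h import *
print(todelta((.5522,.0206,.0915),90.0))
print([ctrl.get_state()["wrist_force"].round(1) for _ in range(2)])
c=ctrl.camera("side");cv2.imwrite("pics/s5.png",cv2.resize(c["pixels"][190:310,210:370,::-1],None,fx=5,fy=5,interpolation=2))
E
python3 -m handwheel '[0,0,0.03,0,0,0, 0,0,0.06,0,0,0, 0,0,0.09,0,0,0, 0,0,0.09,0,0,0]';python3 -m handwheel '[0,0,0.03,0,0,0, 0,0,0.06,0,0,0, 0,0,0.06,0,0,0]'
```

```text
t: 8.35
tcp_pos: [0.5533, 0.0196, 0.1]
orientation: [-0.001, 3.14, -0.0]
wrist_force: [0.2, -0.3, -2.0]
finger_gap: 0.084
(array([0.022, 0.021, 0.17 ]), array([-0.   ,  0.011,  0.005]))
[array([ 0.2, -0.3, -2. ]), array([ 0.2, -0.3, -2. ])]
t: 8.8
tcp_pos: [0.5526, 0.0195, 0.0945]
orientation: [0.001, -3.141, -0.0]
wrist_force: [-0.4, -1.2, -2.2]
finger_gap: 0.086
t: 9.1
tcp_pos: [0.5526, 0.0198, 0.0917]
orientation: [0.001, -3.141, -0.001]
wrist_force: [-1.5, 2.1, 0.7]
finger_gap: 0.086
```

View pics/s5.png

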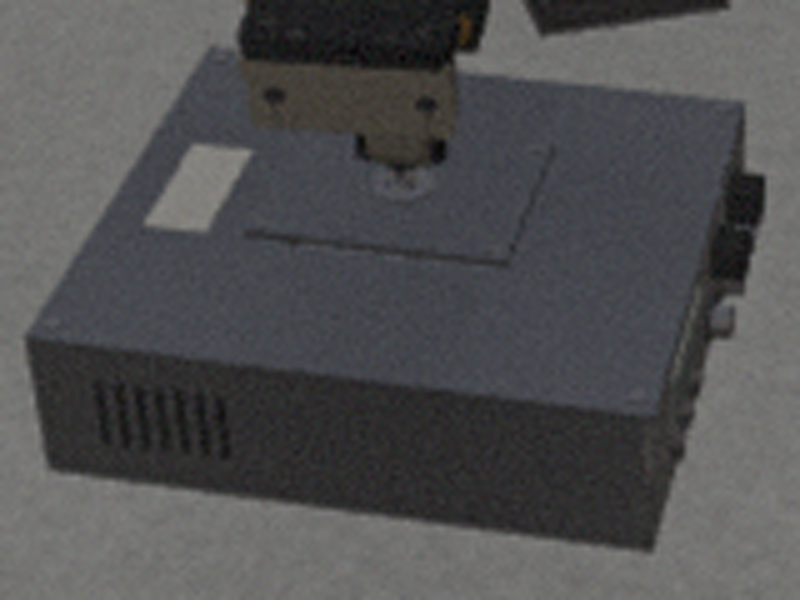

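The side view shows the plate lying level in the opening. Contact came at the expected seating height (TCP z 0.0917) and the skirt went in without resistance. Now I'll turn the wing clockwise onto the slot and press gently.

```bash
python3 -m handwheel '[0,0,0.01,0,0,0.5, 0,0,0.01,0,0,1, 0,0,0.01,0,0,1.5, 0,0,0.01,0,0,2, 0,0,0.01,0,0,2.5, 0,0,0.01,0,0,2.82, 0,0,0.01,0,0,2.82]' && python3 -m handwheel '[0,0,0.01,0,0,0, 0,0,0.02,0,0,0, 0,0,0.03,0,0,0, 0,0,0.04,0,0,0, 0,0,0.04,0,0,0]' && python3 - <<'E'
from h import *
s=ctrl.get_state();print(s["wrist_force"],s["ft_torque"],todelta((.5522,.0203,.0915),-22.6+90))
E
```

```text
t: 9.8
tcp_pos: [0.5527, 0.0204, 0.0916]
orientation: [-0.616, -3.081, -0.002]
wrist_force: [-2.6, 4.3, 1.9]
finger_gap: 0.084
t: 10.3
tcp_pos: [0.5527, 0.0204, 0.0897]
orientation: [-0.614, -3.081, -0.002]
wrist_force: [-3.0, 5.8, 4.0]
finger_gap: 0.085
[-2.99984992  5.80465041  4.04215812] [ 0.75103987  0.4253468  -0.04567952] (array([ 0.009, -0.006, -0.035]), array([ 0.01 , -0.002,  0.008]))
```

```bash
python3 -m handwheel '[0.01,0.01,0,0,0,0, 0.01,0.01,0.02,0,0,0, 0.01,0.01,0.04,0,0,0, 0.01,0.01,0.04,0,0,0]' && python3 -m handwheel '[0,0,0.02,0,0,0, 0,0,0.04,0,0,0, 0,0,0.04,0,0,0]'
```

```text
t: 10.7
tcp_pos: [0.5527, 0.0205, 0.0875]
orientation: [0.614, 3.081, 0.001]
wrist_force: [-1.2, 4.9, 6.8]
finger_gap: 0.086
t: 11.0
tcp_pos: [0.5527, 0.0205, 0.0856]
orientation: [0.614, 3.08, 0.001]
wrist_force: [-2.5, 4.0, 7.4]
finger_gap: 0.086
```

```bash
python3 -m handwheel '[0.005,0.005,0.02,0,0,0, 0.005,0.005,0.04,0,0,0, 0.005,0.005,0.06,0,0,0, 0.005,0.005,0.07,0,0,0, 0.005,0.005,0.07,0,0,0]' && python3 -m handwheel '[0,0,0.01,0,0,0, 0,0,0.01,0,0,0]' && python3 -m handwheel '[0,0,0.01,0,0,0, 0,0,0.01,0,0,0]'
```

```text
t: 11.5
tcp_pos: [0.5527, 0.0205, 0.0825]
orientation: [0.614, 3.08, 0.001]
wrist_force: [-3.7, 2.8, 10.3]
finger_gap: 0.087
t: 11.7
tcp_pos: [0.5527, 0.0205, 0.0821]
orientation: [0.614, 3.08, 0.001]
wrist_force: [-3.4, 3.2, 9.9]
finger_gap: 0.087
t: 11.9
tcp_pos: [0.5527, 0.0205, 0.0816]
orientation: [0.614, 3.08, 0.001]
wrist_force: [-3.9, 3.3, 9.5]
finger_gap: 0.085
```

```bash
python3 -m handwheel '[0,0,0.008,0,0,0, 0,0,0.008,0,0,0]' && python3 -m handwheel '[0,0,0.006,0,0,0, 0,0,0.006,0,0,0]' && python3 -m handwheel '[0,0,0,0,0,0]'
```

```text
t: 12.1
tcp_pos: [0.5527, 0.0205, 0.0813]
orientation: [0.614, 3.08, 0.001]
wrist_force: [-3.2, 2.2, 10.0]
finger_gap: 0.086
t: 12.3
tcp_pos: [0.5527, 0.0205, 0.081]
orientation: [0.614, 3.08, 0.001]
wrist_force: [-3.2, 2.7, 10.0]
finger_gap: 0.087
t: 12.4
tcp_pos: [0.5528, 0.0205, 0.081]
orientation: [0.614, 3.08, 0.001]
wrist_force: [-3.5, 2.7, 10.4]
finger_gap: 0.086
```

```bash
python3 -m handwheel '[0,0,0.008,0,0,0, 0,0,0.008,0,0,0]' && python3 -m handwheel '[0,0,0.008,0,0,0, 0,0,0.008,0,0,0]'
```

```text
t: 12.6
tcp_pos: [0.5528, 0.0205, 0.0807]
orientation: [0.614, 3.08, 0.001]
wrist_force: [-3.5, 3.3, 11.5]
finger_gap: 0.085
t: 12.8
tcp_pos: [0.5528, 0.0205, 0.0807]
orientation: [0.614, 3.079, 0.001]
wrist_force: [-5.3, 3.0, 15.4]
finger_gap: 0.086
```

The bottom of travel is felt at z 0.0807. I'll back off 0.3 mm, ease the side load and turn clockwise.

```bash
python3 -m handwheel '[0.01,0,-0.006,0,0,0, 0.01,0,-0.006,0,0,0]' && python3 -m handwheel '[0,0,0,0,0,0.6, 0,0,0,0,0,1.2, 0,0,0,0,0,1.9, 0,0,0,0,0,2.6, 0,0,0,0,0,3.3, 0,0,0,0,0,4, 0,0,0,0,0,4, 0,0,0,0,0,4]' && python3 - <<'E'
from h import *
s=ctrl.get_state();print(s["ft_torque"],todelta((.5522,.0203,.081),-22.6))
E
```

```text
t: 13.0
tcp_pos: [0.5527, 0.0205, 0.0808]
orientation: [0.613, 3.079, 0.0]
wrist_force: [-3.2, 2.8, 11.3]
finger_gap: 0.085
t: 13.8
tcp_pos: [0.5533, 0.0212, 0.0809]
orientation: [1.438, 2.79, 0.004]
wrist_force: [-0.8, 5.0, 10.3]
finger_gap: 0.084
[ 0.96630759  0.26599988 -0.03214695] (array([-0.002, -0.029, -0.002]), array([ 2.900e-02, -3.000e-03,  7.256e+00]))
```

```bash
python3 -m handwheel '[0,0,0.003,0,0,0.6, 0,0,0.003,0,0,1.2, 0,0,0.003,0,0,1.9, 0,0,0.003,0,0,2.6, 0,0,0.003,0,0,3.3, 0,0,0.003,0,0,4, 0,0,0.003,0,0,4, 0,0,0.003,0,0,4]' && python3 - <<'E'
from h import *
s=ctrl.get_state();print(s["ft_torque"],todelta((.5522,.0203,.081),-22.6))
E
python3 -m handwheel '[0,0,0,0,0,0.5, 0,0,0,0,0,1, 0,0,0,0,0,1.5, 0,0,0,0,0,2, 0,0,0,0,0,2.4, 0,0,0,0,0,2.4, 0,0,0,0,0,2.4]' && python3 - <<'E'
from h import *
s=ctrl.get_state();print(s["ft_torque"],todelta((.5522,.0203,.081),-22.6))
E
```

```text
t: 14.6
tcp_pos: [0.5542, 0.0215, 0.0811]
orientation: [2.151, 2.285, 0.008]
wrist_force: [1.2, 7.3, 9.7]
finger_gap: 0.086
[ 1.19050061 -0.0747251  -0.03261153] (array([-0.022, -0.042,  0.002]), array([ 0.041, -0.016,  3.255]))
t: 15.3
tcp_pos: [0.5548, 0.0214, 0.0813]
orientation: [2.502, 1.894, 0.01]
wrist_force: [2.2, 6.9, 10.8]
finger_gap: 0.086
[ 1.15815464 -0.27347741 -0.0053066 ] (array([-0.036, -0.044,  0.005]), array([ 0.047, -0.025,  0.855]))
```

```bash
python3 -m handwheel '[0,0,0.002,0,0,0.3, 0,0,0.002,0,0,0.6, 0,0,0.002,0,0,0.85, 0,0,0.002,0,0,0.85, 0,0,0.002,0,0,0.85]' && python3 - <<'E'
from h import *
s=ctrl.get_state();print(s["ft_torque"],todelta((.5522,.0203,.081),-22.6))
E
python3 -m handwheel '[0,0,0,0,0,0.2, 0,0,0,0,0,0.4, 0,0,0,0,0,0.4, 0,0,0,0,0,0.4]' && python3 - <<'E'
from h import *
s=ctrl.get_state();print(s["ft_torque"],todelta((.5522,.0203,.081),-22.6))
E
```

```text
t: 15.8
tcp_pos: [0.5549, 0.0214, 0.0812]
orientation: [2.61, 1.743, 0.011]
wrist_force: [2.5, 7.3, 10.4]
finger_gap: 0.082
[ 1.19002118 -0.29563145  0.04214093] (array([-0.041, -0.04 ,  0.004]), array([ 0.046, -0.027,  0.007]))
t: 16.2
tcp_pos: [0.5545, 0.0214, 0.0811]
orientation: [2.658, 1.669, 0.01]
wrist_force: [2.1, 6.4, 10.7]
finger_gap: 0.081
[ 1.10838912 -0.097569    0.06009851] (array([-0.039, -0.032,  0.001]), array([ 0.04 , -0.026, -0.394]))
```

Torque is beginning to rise, which is the stop. I'll ease back about 2.4° and let the wing rise into the detent.

```bash
python3 -m handwheel '[0,0,-0.01,0,0,-0.3, 0,0,-0.02,0,0,-0.3, 0,0,-0.03,0,0,-0.3, 0,0,-0.03,0,0,-0.3]' && python3 -m handwheel '[0,0,-0.01,0,0,0, 0,0,-0.015,0,0,0, 0,0,-0.015,0,0,0]' && python3 -m handwheel '[0,0,-0.01,0,0,0, 0,0,-0.01,0,0,0, 0,0,-0.01,0,0,0]'
```

```text
t: 16.6
tcp_pos: [0.5544, 0.0214, 0.0823]
orientation: [2.623, 1.725, 0.009]
wrist_force: [3.2, 7.3, 7.8]
finger_gap: 0.086
t: 16.9
tcp_pos: [0.5544, 0.0214, 0.083]
orientation: [2.623, 1.725, 0.009]
wrist_force: [1.8, 7.8, 7.4]
finger_gap: 0.081
t: 17.2
tcp_pos: [0.5544, 0.0214, 0.0833]
orientation: [2.623, 1.725, 0.009]
wrist_force: [3.4, 7.0, 6.7]
finger_gap: 0.084
```

```bash
python3 -m handwheel '[0,0,-0.01,0,0,0, 0,0,-0.01,0,0,0, 0,0,-0.01,0,0,0]' && python3 -m handwheel '[0,0,-0.01,0,0,0, 0,0,-0.01,0,0,0, 0,0,-0.01,0,0,0]'
```

```text
t: 17.5
tcp_pos: [0.5544, 0.0214, 0.0835]
orientation: [2.623, 1.725, 0.009]
wrist_force: [3.9, 7.8, 4.4]
finger_gap: 0.085
t: 17.8
tcp_pos: [0.5544, 0.0214, 0.0836]
orientation: [2.623, 1.725, 0.009]
wrist_force: [5.2, 6.6, 0.4]
finger_gap: 0.083
```

Force falls 4 N over 0.5 mm while z stays at 0.0836, so the detent is holding the wing. Letting go and retracting.

```bash
python3 -m handwheel '[0,0,0,0,0,0, 0,0,0,0,0,0, 0,0,0,0,0,0, 0,0,0,0,0,0, 0,0,0,0,0,0]' 0.4 && python3 -m handwheel '[0,0,-0.2,0,0,0, 0,0,-0.5,0,0,0, 0,0,-0.9,0,0,0, 0,0,-1.4,0,0,0, 0,0,-1.9,0,0,0, 0,0,-2.4,0,0,0, 0,0,-2.8,0,0,0]' && python3 -m handwheel '[0,0,0,0,0,0, 0,0,0,0,0,0]' && python3 - <<'E'
from h import *
a=ctrl.camera("side")["pixels"][190:310,210:370,::-1];c=ctrl.camera("wrist");np.save("c9.npy",c,allow_pickle=True);b=c["pixels"][:,:,::-1]
cv2.imwrite("pics/f9.png",np.hstack([cv2.resize(a,(400,300),interpolation=2),cv2.resize(b,(400,300))]))
print(R.from_rotvec(ctrl.get_state()["orientation"]).as_matrix().round(2))
E
```

```text
t: 18.3
tcp_pos: [0.5518, 0.0204, 0.0829]
orientation: [-2.625, -1.726, 0.0]
wrist_force: [0.3, -0.1, -0.2]
finger_gap: 0.397
t: 19.0
tcp_pos: [0.5521, 0.0206, 0.2255]
orientation: [2.624, 1.726, 0.003]
wrist_force: [0.5, 0.3, 0.2]
finger_gap: 0.401
t: 19.2
tcp_pos: [0.5518, 0.0206, 0.2232]
orientation: [2.624, 1.726, 0.001]
wrist_force: [0.8, 0.3, -0.4]
finger_gap: 0.398
[[ 0.4   0.92 -0.  ]
 [ 0.92 -0.4   0.  ]
 [-0.   -0.   -1.  ]]
```

View pics/f9.png

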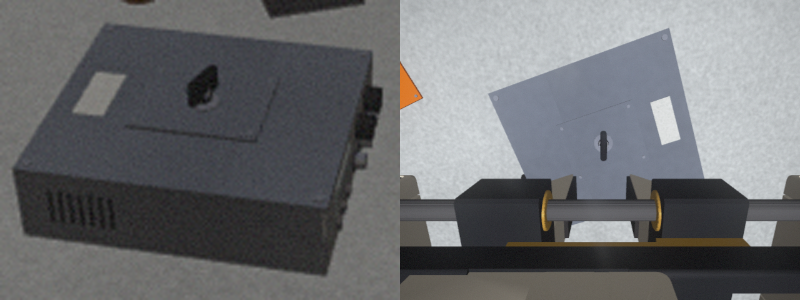

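Side view: the plate is level and the wing stands across it. Wrist view: the wing, at crop (603,146), lies along tool x, about 91° clockwise of the slot. One numeric check of wing height and cover flushness, then hand in.

```bash
python3 - <<'E'
from h import *
c=ctrl.camera("side");g=cv2.cvtColor(c["pixels"],cv2.COLOR_RGB2GRAY)
f=240/np.tan(np.radians(c["fov_y"]/2))
def pr(p):
    q=np.linalg.inv(c["T"])@np.r_[p,1];return np.round([c["cx"]+f*q[0]/-q[2],c["cy"]-f*q[1]/-q[2]],1)
d=np.array([np.cos(np.radians(66.6)),np.sin(np.radians(66.6))])*.017
for z in(.103,.111):print(z,[pr([*(np.array([.5522,.0203])+k*d),z]) for k in(-1,1)])
m=(g[210:236,280:302]<38);v,u=np.nonzero(m);print("dark top row",v.min()+210,"cols",u.min()+280,u.max()+280,"at",u[v==v.min()]+280)
c=np.load("c9.npy",allow_pickle=True).item();f=240/np.tan(np.radians(c["fov_y"]/2))
for z in(.103,.111):print("wrist",z,[pr([*(np.array([.5522,.0203])+k*d),z]) for k in(-1,1)])
w=cv2.cvtColor(c["pixels"],7)[190:280,300:350]<70;v,u=np.nonzero(w);print("wrist wing rows",v.min()+190,v.max()+190,"col",u.mean()+300)
E
```

```text
0.103 [array([295.9, 215.4]), array([286.3, 223.6])]
0.111 [array([295.7, 212. ]), array([286.1, 220.2])]
dark top row 216 cols 285 296 at [294 295]
wrist 0.103 [array([324.2, 255.7]), array([324.3, 213.1])]
wrist 0.111 [array([324.2, 258.9]), array([324.4, 215.2])]
wrist wing rows 210 256 col 325.3185840707965
```

The wing top matches z = 0.103 (fastener 8 mm in) in both views, and not the 0.111 it would show sprung up. Handing in.

```bash
python3 -c "
from station import ctrl
print(ctrl.sign_off())"
```

```text
the job is handed in; nothing more can be done
None
```

The grey cover is back in the opening, its fastener is locked in the detent, and the gripper has let go. I handed the job in at about 19 s on the robot's clock.

**What I did:** I picked up the cover by its wing and lowered it until contact at the expected seating height (TCP z 0.0917). I turned the wing clockwise onto the slot, which I had measured at −22.6°. The fastener then sank freely to its end stop. I backed off 0.3 mm and turned it about 90° clockwise at low torque. When I eased it up, the detent took the load: force fell from 6.7 to 0.4 N while z stayed at 0.0836.

**Last checks:**
- **Wing height:** the wing top matched the locked height (0.103 m, fastener about 8 mm in) in both the side and wrist pictures, not the unlocked 0.111 m.
- **Wing angle:** it stands about 91° clockwise of the slot, within the detent's play.
- **Cover:** it looked level in the side view after release, with the gripper clear and no force on it.

**Doubtful points:**
- The press briefly reached about 15.4 N at the end stop, just over the 15 N quoted as needed.
- Side loads of up to about 8 N were present during the turn.
- My side-edge measurement of the cover over the instrument failed because the background confused it. I relied on the front edge and feel instead.
- I did not re-measure the parts tray, screwdriver and jar at the end, but I never moved the arm near them.

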